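Put the dry dye brush away in the chest drawer

TASK

The dye brush has dried: pull open the top drawer of the little chest, lay the brush gently (no dropping) on the floor of the empty stepped slot inside with its head in the wide end, let go, and push the drawer fully shut. In the rest the brush can be taken only by its ends, but the slot has finger room only at the middle, so you will need to set it down on the table in between and take it anew. Leave the stirring stick, the dye pot and the clear bottle as they are.

Things in the scene. Friction and masses are not known exactly. Their poses are not given: they have to be found in the camera images.
- top_drawer (a joint): slide of the chest's top drawer: metres pulled out, 0 = shut, 0.150 = at its stop. About 1.5 N of friction plus 5 N per m/s; it stays where it is left.
- chest: fixed wooden two-drawer chest, 240 deep (x) x 276 wide (y) x 150 high mm; origin on the table under the middle of its front, z up. Its front looks to its own -x, and the drawers slide out along -x. The top panel's front edge is at x = +12 mm. A thread cone (82 mm) and a tape roll stand on the rear half of the top. The lower drawer is not used.
- drawer_handle (a point): middle of the top drawer's handle, moves with it: round dark-steel bar along the chest's y, 10 mm thick, 110 mm long, its axis 35 mm in front of the drawer front (30 mm clear behind the bar), 31 mm below the chest's top. Can be gripped or hooked from above.
- brush_slot (a point): middle of the brush's slot, on its floor (the drawer's floor, level throughout): the brush's origin belongs here. Moves with the drawer; axes as the chest's. The slot runs 210 mm along y, y = -105 to +105 mm. In this frame, at x: drawer front's inside -52, outside -73, handle bar -108 mm; front rises 52 mm, side walls (y = -120, +120) 42 mm over the floor.
- slot_wide_end (a point): middle of the mouth of the slot's wide end: 34 mm wide, from y = -105 to -18 mm of brush_slot, cut in a wooden block whose top (this point's height) is 26 mm over the slot's floor
- slot_narrow_end (a point): middle of the mouth of the slot's narrow end: 21 mm wide, from y = +50 to +105 mm of brush_slot, cut in a wooden block of the same height. Between the two blocks (y = -18 to +50) the drawer is open to its floor, room for fingers: 52 mm to the drawer front's inside (-x), 51 mm to a flat stick fixed in the next slot (+x).
- dye_brush: flat dye brush, 200 mm long, about 36 g, lying flat. Origin at the centre of its underside, y along it: wooden handle from y = -35 to +100 mm, about 13 wide and 11 mm thick, head (ferrule, stained bristles) from y = -33 to -100 mm, 26 wide, 12 mm thick. Starts in one groove of the drying rest, axes as the rest's, handle toward the robot.
- brush_head (a point): point inside the brush head, at y = -75 mm of the brush, 6 mm above its underside
- brush_tail (a point): point inside the handle's end, at y = +80 mm of the brush, 5.5 mm above its underside
- drying_rest: fixed wooden rest, origin on the table, 106 wide (x), 36 mm high, from y = -31 to +56 mm; +y toward the robot, -x to the right. Two grooves along y (centres x = -26, +26 mm; 22 wide, 14 deep, floor 22 mm over the table) hold a tool each by its middle, no finger room inside; tool ends overhang (brush: handle 44, head 69 mm). Table bare for 200 mm on the right.
- stick: flat beech stirring stick, 18 x 190 x 8 mm, in the other groove of the drying rest; bystander. Origin at the centre of its underside, y along it.
- dye_pot: round dye pot with a white lid, 60 mm across, 52 mm high, left of the chest; bystander. Origin at the centre of its underside.
- bottle_clear: clear squeeze bottle with a spout, 64 mm across, 243 mm high, left of the chest; bystander. Origin at the centre of its underside.

How it is judged (in metres and radians):
On the way, in this order (a step that is already met when the one before it is completed fails the run):
1. the top drawer is pulled out at least 110 mm (value of joint top_drawer above 0.11 m), for 0.2 s.
2. the brush lies on the floor of its slot in the open drawer, head in the wide end, let go (value of joint top_drawer above 0.08 m and horizontal distance between dye_brush and brush_slot below 0.012 m and z of dye_brush in the frame of brush_slot below 0.005 m and y of brush_head in the frame of brush_slot below -0.05 m and angle between the y axis of dye_brush and the y axis of brush_slot, either way round below 0.08 rad and contact force between the fingers and dye_brush below 0.05 N), for 0.2 s.
At the end, for the whole second after the job is handed in: The top drawer is shut to within 8 mm, and inside it the brush lies still on the floor of its slot: origin within 12 mm of the slot's point and less than 5 mm above its floor, along the slot to within 0.08 rad, head in the wide end (value of joint top_drawer below 0.008 m and horizontal distance between dye_brush and brush_slot below 0.012 m and z of dye_brush in the frame of brush_slot between -0.004 and 0.005 m and y of brush_head in the frame of brush_slot below -0.05 m and angle between the y axis of dye_brush and the y axis of brush_slot, either way round below 0.08 rad and linear speed of dye_brush below 0.02 m/s); the robot touches nothing.
It fails at once if the brush is dropped (moves faster than 0.5 m/s while nothing holds it and it is not being carried in by the drawer) (linear speed of dye_brush above 0.5 m/s and contact force between the fingers and dye_brush below 0.05 N and velocity of joint top_drawer above -0.2 m/s).
It fails at once if the stirring stick is moved more than 25 mm (distance of stick from where it was at the start of the episode above 0.025 m).
It fails at once if the dye pot is moved more than 25 mm (distance of dye_pot from where it was at the start of the episode above 0.025 m).
It fails at once if the clear bottle is moved more than 25 mm or tipped (distance of bottle_clear from where it was at the start of the episode above 0.025 m or angle between bottle_clear's own z axis and vertical above 0.3 rad).
It also fails if it takes over 72 s, if anything falls off the work surface, if the arm or the gripper's body presses on something with over 40 N, if the wrist force passes 120 N, or if a joint passes its speed limit or range.

ROBOT

A 6-joint arm with a two-finger parallel gripper is mounted at the origin on a cart in front of the work surface, level with it; the furniture and walls round the work are solid. World frame = base frame: x ahead of the robot, y to its left, z up, the work surface at z = 0. Lengths are in m, angles in degrees, forces in N, time in s.
With the tool pointing down it reaches from about 0.35 to 0.925 m from the base axis. Payload 6.4 kg.
Tool frame: the origin (TCP) lies on the centre line of the jaws, within the pads' length; the fingertips stand 14 mm ahead of it and the grasp point (between the pads) lies 5 mm behind it; z points along the fingers, y is the line along which they close (so a half turn about z gives the same grasp; the last joint's range is limited). The gripper opens to 85 mm and grips with 20 to 120 N. Pads are 22 mm wide; open, the fingers measure 114 mm over their backs; the gripper's body (76 mm by 85 mm) begins 54 mm behind the grasp point. The pads swing forward as they close: fully open they stand 13 mm farther back than shut.
Start: joints at [66.228, 14.043, 89.255, -0, 76.702, -9.975], TCP at [0.155, 0.631, 0.245] pointing down, gripper open.
Joint ranges: [-179.41, 179.41], [-58.25, 129.5], [7.25, 145.43], [-54.29, 234.29], [11.92, 165.04], [-157.13, 157.13]. Speed limits (degrees/s): [147.25, 147.25, 180, 180, 180, 180].

INTERFACE

Orientations are given as [roll, pitch, yaw] about the fixed x, y, z axes, in that order (R = Rz(yaw) Ry(pitch) Rx(roll)).
In Python, from cell import manip, imaging, workorder gives the robot as it stands (manip), with the cameras (imaging) and the job (workorder).
- The arm moves only by the shell command python3 drive.py 'ROWS' [FORCE]. ROWS is rows parted by semicolons, their numbers by spaces, 1 to 10 of them, each of 5 numbers: the opening from 0.0 (shut) to 1.0 (fully open), then dx, dy, dz in m, then a turn about the tool's z in degrees; each row is the pose to reach, as a shift and turn from the pose commanded when the command began, along the tool's axes at that moment; what a row does not reach only later rows make up. A row lasts 1/10 s, in which the tool goes at most 0.05 m and 8.59 degrees, less where a joint would pass 70% of its speed; a pose out of reach is approached as far as the arm can. The fingers move at their own pace and stop on an object; FORCE is the grip in N (left out, the last holds). Time passes only in rows, so rows that do not move let the fingers close. It prints the time, the measured TCP pose, the force, the opening and the grip force at its end.
- manip.get_obs(): the state, without advancing time (a new reading comes with each control period).
- imaging.get_image(name): name is "side" or "top"; returns a dict with "pixels" (384x512x3 uint8, red, green, blue), "depth" (384x512 float32, m along the optical axis (not along the pixel's ray), 0 where there is no reading), "mtx" (3x3 intrinsics, pixels), "cam_to_world" (4x4, takes a point from camera to world coordinates). Camera axes: x right, y down, z forward; pixel columns grow to the right and rows downward; lengths in m; the calibration is good to about 2 mm. A picture is of the moment at which its call begins.
- workorder.close_job(): hands the job in; it is judged then, once.
The state is a dict: "t": time; "qpos": joint angles; "qd": joint speeds; "effort": joint torques, N m; "tool_pos": TCP position; "eef_rot": TCP orientation; "ft_force": force on the tool from outside, world axes, zero at the start; "wrist_torque": the same for the moment, N m; "finger_gap": opening from 0.0 (shut) to 1.0 (fully open); "grasp_force": force on a finger pad.
Only numpy, scipy, OpenCV 4.12 (cv2) and the standard library are available. Lean on these libraries where they do the work, as an engineer would, in place of code of your own. Each camera call takes 0.05 s, during which the arm holds its last target. There are 200 camera calls.

## Working session

There is one attempt and no reset: what is moved stays moved. The work goes in short steps, Python scripts to look and compute and a shell command to move; the robot and the scene stay as the last step left them, time stands still between calls to the robot, and variables do not carry over. Pictures are saved under pics/ and viewed, at most 10 in all, crops included, and the job is handed in when it is done.

```bash
ls; mkdir -p pics
cat > h.py <<'E'
from cell import manip, imaging, workorder
import numpy as np, cv2
def grab(n,f):
    d=imaging.get_image(n); cv2.imwrite(f'pics/{f}.png',d['pixels'][:,:,::-1]); np.savez(f'pics/{f}.npz',**d); return d
def ray(d,u,v,z):
    T=np.array(d['cam_to_world']);r=T[:3,:3]@np.linalg.inv(d['mtx'])@[u,v,1];c=T[:3,3]
    return c+r*(z-c[2])/r[2]
def cloud(d):
    h,w=d['depth'].shape;v,u=np.mgrid[:h,:w];z=d['depth'];K=d['mtx']
    p=np.stack([(u-K[0,2])/K[0,0]*z,(v-K[1,2])/K[1,1]*z,z],-1);T=np.array(d['cam_to_world'])
    P=p@T[:3,:3].T+T[:3,3];P[z==0]=np.nan;return P
def st():
    o=manip.get_obs();print({k:np.round(o[k],4) for k in('t','tool_pos','eef_rot','ft_force','finger_gap','grasp_force','qpos')})
E
python3 - <<'E'
from h import *
a=grab('top','t0');b=grab('side','s0');st()
for d in(a,b):print(np.round(d['cam_to_world'],3),d['mtx'])
E
```

```text
cell.py
drive.py
pics
{'t': np.float64(0.1), 'tool_pos': array([0.1548, 0.6308, 0.2443]), 'eef_rot': array([-1.798994e+02, -1.940000e-02,  1.662047e+02]), 'ft_force': array([ 1.1381, -0.0123,  0.7988]), 'finger_gap': np.float64(0.9996), 'grasp_force': np.float64(0.0), 'qpos': array([ 6.62302e+01,  1.40817e+01,  8.93191e+01,  1.80000e-03,
        7.67016e+01, -9.97490e+00])}
[[ 6.000e-03 -9.830e-01  1.840e-01  3.530e-01]
 [-1.000e+00 -6.000e-03  2.000e-03  4.300e-02]
 [-1.000e-03 -1.840e-01 -9.830e-01  1.326e+00]
 [ 0.000e+00  0.000e+00  0.000e+00  1.000e+00]] [[476.9332252    0.         253.85675196]
 [  0.         476.9332252  195.39184809]
 [  0.           0.           1.        ]]
[[-0.996 -0.045  0.074  0.518]
 [-0.087  0.56  -0.824  0.872]
 [-0.004 -0.827 -0.561  0.646]
 [ 0.     0.     0.     1.   ]] [[356.6189053    0.         253.32579096]
 [  0.         356.6189053  192.82799695]
 [  0.           0.           1.        ]]
```

View pics/t0.png

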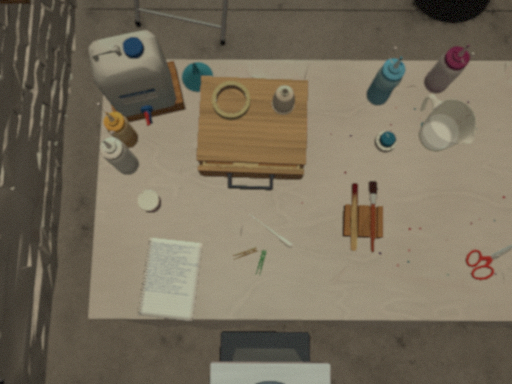

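View pics/s0.png

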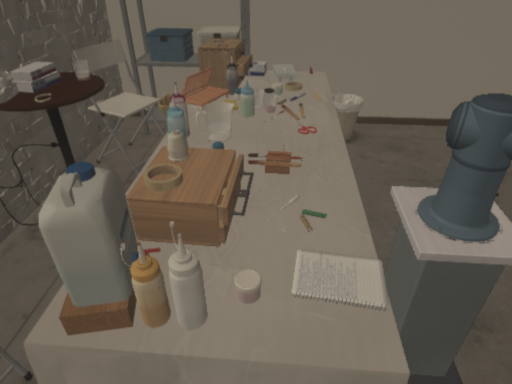

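The top view shows the chest with its handle at (250,184). The rest is at (363,221), with the brush in the right groove (column 373, dark head at row 187) and the stick at column 353. Next I'll measure.

Run:
```python
from h import *
d=dict(np.load('pics/t0.npz'));P=cloud(d)
Z=P[...,2]
def rect(m,z,name):
    m=m.astype(np.uint8);c=max(cv2.findContours(m,cv2.RETR_EXTERNAL,cv2.CHAIN_APPROX_NONE)[0],key=cv2.contourArea)
    pts=np.array([ray(d,u,v,z)[:2] for u,v in c[:,0]],np.float32)
    r=cv2.minAreaRect(pts);print(name,np.round(r[0],4),np.round(r[1],4),round(r[2],2));print(np.round(cv2.boxPoints(r),4).tolist())
    return c
win=np.zeros(Z.shape,bool);win[70:185,190:315]=1
top=win&(Z>.14)&(Z<.17)
print('ztop',np.nanmedian(Z[top]));rect(top,.15,'chest')
w=np.zeros(Z.shape,bool);w[172:192,215:285]=1
hd=w&(Z>.09)&(Z<.135)&(d['pixels'].sum(2)<260)
print('handle z',np.nanmedian(Z[hd]));rect(hd,.122,'handle')
w=np.zeros(Z.shape,bool);w[195:245,335:390]=1
hs=cv2.cvtColor(d['pixels'],cv2.COLOR_RGB2HSV)
print('tablez',np.nanmedian(Z[250:300,320:400]))
rs=w&(Z>.028)&(Z<.045);rect(rs,.036,'rest')
c=d['pixels'];big=np.hstack([cv2.resize(c[170:260,325:405],None,fx=5,fy=5,interpolation=cv2.INTER_CUBIC),cv2.resize(c[150:200,190:315],(390,450))])
cv2.imwrite('pics/crop0.png',big[:,:,::-1])
```

```text
ztop 0.14980698983682228
chest [0.7735 0.0505] [0.2812 0.2313] 88.08
[[0.6531999707221985, -0.08609999716281891], [0.8844000101089478, -0.09390000253915787], [0.8938000202178955, 0.18719999492168427], [0.6625999808311462, 0.1949000060558319]]
handle z 0.12167912403346381
handle [0.6183 0.0573] [0.1792 0.0448] 88.09
[[0.5928999781608582, -0.03150000050663948], [0.6377000212669373, -0.032999999821186066], [0.6435999870300293, 0.1460999995470047], [0.598800003528595, 0.147599995136261]]
tablez 0.0010108551893250883
rest [ 0.5303 -0.2339] [0.0658 0.1354] 88.36
[[0.4616999924182892, -0.2648000121116638], [0.597100019454956, -0.2687000036239624], [0.5989999771118164, -0.2029999941587448], [0.4636000096797943, -0.19910000264644623]]
```

View pics/crop0.png

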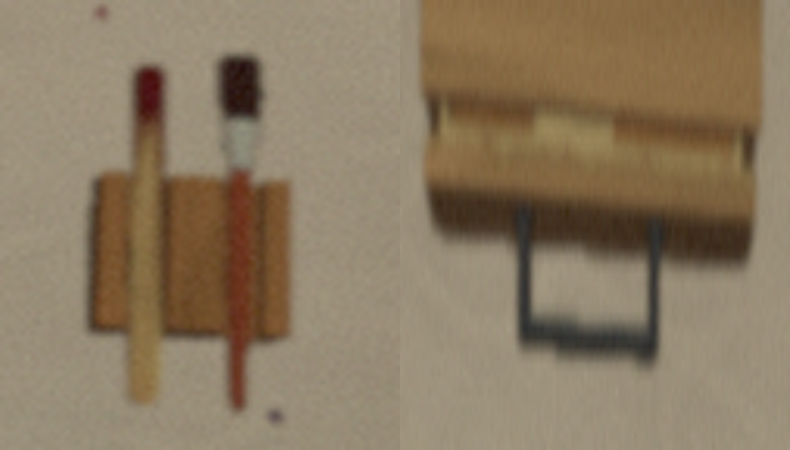

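In the crop, the stick is on the left at px (354,~215) and the brush on the right. Its head is at (373,187) and its tail end at (372.4,251). The handle bar is at about (251,187.5).

Run:
```python
from h import *
d=dict(np.load('pics/t0.npz'));c=d['pixels'].astype(int);P=cloud(d)
g=c.sum(2)
# handle bar: dark pixels
w=np.zeros(g.shape,bool);w[182:193,225:280]=1
m=w&(g<270);print(g[180:194,251].tolist())
v,u=np.nonzero(m);X=np.array([ray(d,a,b,.119) for a,b in zip(u,v)])
print('bar',X.mean(0),X.min(0),X.max(0),len(X))
# brush
for nm,r in(('brush',slice(364,384)),('stick',slice(345,362))):
    for row in(184,190,196,200,243,246,249):
        q=c[row,r].sum(1);print(nm,row,q.tolist())
print('col373',[(i,g[i,373]) for i in range(176,192)],[(i,g[i,372]) for i in range(244,258)])
```

```text
[435, 425, 428, 420, 412, 368, 262, 160, 159, 252, 385, 425, 433, 417]
bar [0.60234548 0.0543955  0.119     ] [ 0.59616387 -0.00168404  0.119     ] [0.61509379 0.11223913 0.119     ] 183
brush 184 [431, 420, 443, 390, 308, 190, 102, 114, 88, 65, 107, 116, 206, 334, 403, 430, 425, 420, 426, 418]
brush 190 [423, 424, 411, 394, 318, 209, 117, 70, 95, 87, 93, 94, 198, 316, 389, 420, 419, 420, 421, 420]
brush 196 [425, 424, 420, 431, 401, 372, 355, 378, 394, 390, 396, 382, 379, 387, 416, 414, 417, 422, 425, 420]
brush 200 [424, 413, 426, 419, 406, 372, 348, 354, 386, 400, 395, 386, 404, 409, 416, 410, 427, 413, 420, 419]
brush 243 [420, 406, 413, 406, 414, 393, 303, 223, 189, 250, 351, 403, 414, 418, 420, 408, 417, 414, 409, 425]
brush 246 [410, 413, 409, 414, 411, 392, 307, 237, 202, 253, 339, 393, 417, 420, 417, 422, 416, 410, 406, 411]
brush 249 [414, 420, 420, 416, 409, 397, 328, 245, 204, 242, 352, 404, 419, 415, 416, 427, 429, 424, 412, 414]
stick 184 [423, 429, 421, 423, 421, 413, 347, 248, 167, 136, 132, 192, 277, 359, 410, 426, 421]
stick 190 [423, 430, 426, 432, 428, 405, 298, 1
[... 489 characters left out ...]
329, 348, 385, 404, 410, 419, 416, 422]
col373 [(176, np.int64(436)), (177, np.int64(421)), (178, np.int64(433)), (179, np.int64(423)), (180, np.int64(364)), (181, np.int64(245)), (182, np.int64(114)), (183, np.int64(67)), (184, np.int64(65)), (185, np.int64(100)), (186, np.int64(96)), (187, np.int64(85)), (188, np.int64(74)), (189, np.int64(78)), (190, np.int64(87)), (191, np.int64(97))] [(244, np.int64(192)), (245, np.int64(189)), (246, np.int64(202)), (247, np.int64(200)), (248, np.int64(202)), (249, np.int64(204)), (250, np.int64(204)), (251, np.int64(254)), (252, np.int64(332)), (253, np.int64(394)), (254, np.int64(422)), (255, np.int64(406)), (256, np.int64(427)), (257, np.int64(424))]
```

Run:
```python
from h import *
d=dict(np.load('pics/t0.npz'))
for n,u,v,z in(('bar L',233,187.1,.119),('bar M',251,187.6,.119),('bar R',268,188.1,.119),('head c',372.8,187,.031),('tail c',372.1,246,.031),('headend',373,181,.031),('tailend',372,251.7,.031)):print(n,np.round(ray(d,u,v,z),4))
o=manip.get_obs();t=np.radians(o['eef_rot'][2]);p=np.array(o['tool_pos'])
X=np.array([np.cos(t),np.sin(t)]);Y=np.array([np.sin(t),-np.cos(t)])
D=np.array([.603,.055])-p[:2];print('to bar',D@X,D@Y)
```

```text
bar L [0.601  0.0991 0.119 ]
bar M [0.6    0.0526 0.119 ]
bar R [0.5989 0.0087 0.119 ]
head c [ 0.6217 -0.2843  0.031 ]
tail c [ 0.4585 -0.276   0.031 ]
headend [ 0.6388 -0.2856  0.031 ]
tailend [ 0.4431 -0.2751  0.031 ]
to bar -0.5725972688284976 -0.45231521740870567
```

```bash
R='0.3 -0.573 -0.452 0 78'; python3 drive.py '0.3 -0.573 -0.452 0 78;0.3 -0.573 -0.452 0 78;0.3 -0.573 -0.452 0 78;0.3 -0.573 -0.452 0 78;0.3 -0.573 -0.452 0 78;0.3 -0.573 -0.452 0 78;0.3 -0.573 -0.452 0 78;0.3 -0.573 -0.452 0 78;0.3 -0.573 -0.452 0 78;0.3 -0.573 -0.452 0 78' 60
cat >> h.py <<'E'
def to(x,y,z,psi=None):
    o=manip.get_obs();t0=o['eef_rot'][2];t=np.radians(t0);p=np.array(o['tool_pos'])
    D=np.array([x,y])-p[:2];print('rows: dx %.4f dy %.4f dz %.4f turn %.1f'%(D@[np.cos(t),np.sin(t)],D@[np.sin(t),-np.cos(t)],p[2]-z,0 if psi is None else (t0-psi+180)%360-180))
E
python3 -c "
from h import *
st();to(.6,.053,.245,88.1)"
```

```text
t: 1.1
tool_pos: [0.463, 0.235, 0.2451]
eef_rot: [-180.0, -0.0, 88.0]
ft_force: [-0.3, -0.3, 0.0]
finger_gap: 0.3
grasp_force: 0.0
{'t': np.float64(1.1), 'tool_pos': array([0.463 , 0.235 , 0.2451]), 'eef_rot': array([-1.799878e+02, -3.000000e-03,  8.804290e+01]), 'ft_force': array([-0.3398, -0.295 ,  0.0232]), 'finger_gap': np.float64(0.2997), 'grasp_force': np.float64(0.0), 'qpos': array([ 1.43856e+01, -3.67110e+00,  1.08243e+02,  6.50000e-03,
        7.54390e+01,  1.63411e+01])}
rows: dx -0.1773 dy 0.1431 dz 0.0001 turn -0.1
```

```bash
python3 drive.py '0.3 -0.177 0.143 0 0;0.3 -0.177 0.143 0 0;0.3 -0.177 0.143 0 0;0.3 -0.177 0.143 0 0;0.3 -0.177 0.143 0 0;0.3 -0.177 0.143 0 0;0.3 -0.177 0.143 0 0' && python3 drive.py '0.3 0 0 0.04 0;0.3 0 0 0.08 0;0.3 0 0 0.11 0;0.3 0 0 0.13 0;0.3 0 0 0.13 0;0 0 0 0.13 0;0 0 0 0.13 0;0 0 0 0.13 0;0 0 0 0.13 0;0 0 0 0.13 0'
```

```text
t: 1.8
tool_pos: [0.5995, 0.0553, 0.2446]
eef_rot: [-179.9, -0.0, 88.1]
ft_force: [0.2, 0.2, 0.0]
finger_gap: 0.3
grasp_force: 0.0
t: 2.8
tool_pos: [0.6001, 0.0564, 0.1164]
eef_rot: [179.9, -0.1, 88.2]
ft_force: [0.1, 6.0, 0.2]
finger_gap: 0.09
grasp_force: 58.9
```

```bash
python3 drive.py '0 0 -0.01 0 0;0 0 -0.03 0 0;0 0 -0.05 0 0;0 0 -0.07 0 0;0 0 -0.09 0 0;0 0 -0.11 0 0;0 0 -0.12 0 0;0 0 -0.13 0 0;0 0 -0.13 0 0;0 0 -0.13 0 0'
```

```text
t: 3.8
tool_pos: [0.4698, 0.0608, 0.1164]
eef_rot: [179.9, -0.2, 88.2]
ft_force: [-1.5, 9.1, 1.7]
finger_gap: 0.095
grasp_force: 60.8
```

```bash
python3 drive.py '0.35 0 0 0 0;0.35 0 0 0 0;0.35 0 0 0 0;0.35 0 0 -0.04 0;0.35 0 0 -0.09 0;0.35 0 0 -0.13 0;0.35 0 0 -0.13 0'; python3 -c "
from h import *
st();to(.606,-.2835,.2,176.9)"
```

```text
t: 4.5
tool_pos: [0.4736, 0.0589, 0.2527]
eef_rot: [179.2, 0.1, 88.2]
ft_force: [0.8, -1.0, 1.3]
finger_gap: 0.35
grasp_force: 0.0
{'t': np.float64(4.5), 'tool_pos': array([0.4736, 0.0589, 0.2527]), 'eef_rot': array([1.792232e+02, 9.470000e-02, 8.819120e+01]), 'ft_force': array([ 0.8028, -0.9856,  1.2759]), 'finger_gap': np.float64(0.3502), 'grasp_force': np.float64(0.0), 'qpos': array([-6.543600e+00, -1.079860e+01,  1.138584e+02, -3.110000e-02,
        7.615830e+01, -4.728100e+00])}
rows: dx -0.3380 dy 0.1432 dz 0.0527 turn -88.7
```

```bash
python3 drive.py '0.5 -0.338 0.143 0.05 -88.7;0.5 -0.338 0.143 0.05 -88.7;0.5 -0.338 0.143 0.05 -88.7;0.5 -0.338 0.143 0.05 -88.7;0.5 -0.338 0.143 0.05 -88.7;0.5 -0.338 0.143 0.05 -88.7;0.5 -0.338 0.143 0.05 -88.7;0.5 -0.338 0.143 0.05 -88.7;0.5 -0.338 0.143 0.05 -88.7;0.5 -0.338 0.143 0.05 -88.7'; python3 drive.py '0.5 0 0 0 0;0.5 0 0 0 0'
python3 - <<'E'
from h import *
st();to(.606,-.2835,.027,176.9)
a=grab('top','t1');b=grab('side','s1')
P=cloud(a)
c=a['pixels']
cv2.imwrite('pics/c1.png',np.hstack([cv2.resize(c[150:260,190:300],(390,390)),cv2.resize(c[150:260,320:430],(390,390))])[:,:,::-1])
E
```

```text
t: 5.5
tool_pos: [0.6017, -0.2842, 0.1938]
eef_rot: [180.0, -0.1, 172.8]
ft_force: [-0.7, -0.6, 0.1]
finger_gap: 0.502
grasp_force: 0.0
t: 5.7
tool_pos: [0.6019, -0.2827, 0.1948]
eef_rot: [180.0, -0.0, 172.4]
ft_force: [0.1, -0.2, -0.1]
finger_gap: 0.501
grasp_force: 0.0
{'t': np.float64(5.7), 'tool_pos': array([ 0.6019, -0.2827,  0.1948]), 'eef_rot': array([ 1.799943e+02, -3.930000e-02,  1.724145e+02]), 'ft_force': array([ 0.0737, -0.2326, -0.0923]), 'finger_gap': np.float64(0.5009), 'grasp_force': np.float64(0.0), 'qpos': array([-3.490320e+01,  1.861840e+01,  8.912130e+01, -1.360000e-02,
        7.229790e+01, -1.173136e+02])}
rows: dx -0.0041 dy -0.0002 dz 0.1678 turn -4.5
```

View pics/c1.png

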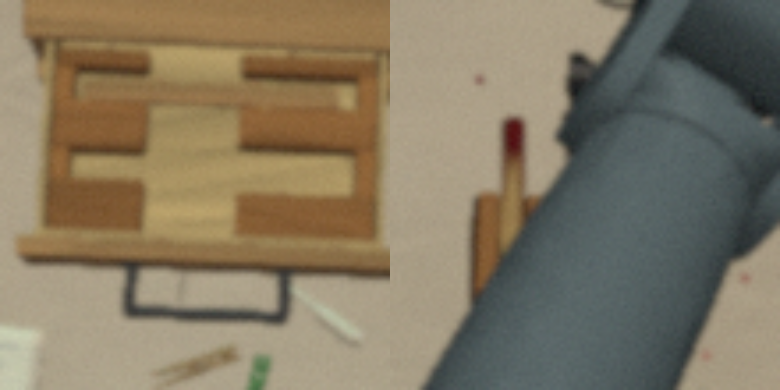

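Drawer is open: wide slot end at right (crop (300,175)), narrow at left, bar at crop row ~313. Descending on the brush head.

```bash
python3 drive.py '0.5 -0.004 0 0.03 -4.5;0.5 -0.004 0 0.06 -4.5;0.5 -0.004 0 0.09 -4.5;0.5 -0.004 0 0.12 -4.5;0.5 -0.004 0 0.15 -4.5;0.5 -0.004 0 0.167 -4.5;0.5 -0.004 0 0.167 -4.5;0.5 -0.004 0 0.167 -4.5' 40
python3 - <<'E'
from h import *
st();to(.606,-.2835,.027,176.9)
b=grab('side','s2');cv2.imwrite('pics/c2.png',cv2.resize(b['pixels'][125:205,220:340],(780,520))[:,:,::-1])
a=dict(np.load('pics/t1.npz'));P=cloud(a)
for col in (225,245,250,255,275,285):
    print(col,[(r,int(1000*P[r,col,2])) for r in range(188,244,2)])
for u,v in((227,236.5),(250,238),(270,239.5)):print(a['pixels'][int(v)-4:int(v)+6,u].sum(1).tolist())
E
```

```text
t: 6.6
tool_pos: [0.6067, -0.2835, 0.0292]
eef_rot: [-180.0, 0.1, 177.1]
ft_force: [-0.3, -0.6, -0.2]
finger_gap: 0.499
grasp_force: 0.0
{'t': np.float64(6.6), 'tool_pos': array([ 0.6067, -0.2835,  0.0292]), 'eef_rot': array([-1.799583e+02,  5.970000e-02,  1.770816e+02]), 'ft_force': array([-0.3036, -0.591 , -0.2379]), 'finger_gap': np.float64(0.4992), 'grasp_force': np.float64(0.0), 'qpos': array([-3.472520e+01,  3.116460e+01,  9.157390e+01, -4.700000e-03,
        5.718880e+01, -1.218042e+02])}
rows: dx 0.0007 dy 0.0000 dz 0.0022 turn 0.2Traceback (most recent call last):
  File "<stdin>", line 6, in <module>
ValueError: cannot convert float NaN to integer
```

View pics/c2.png

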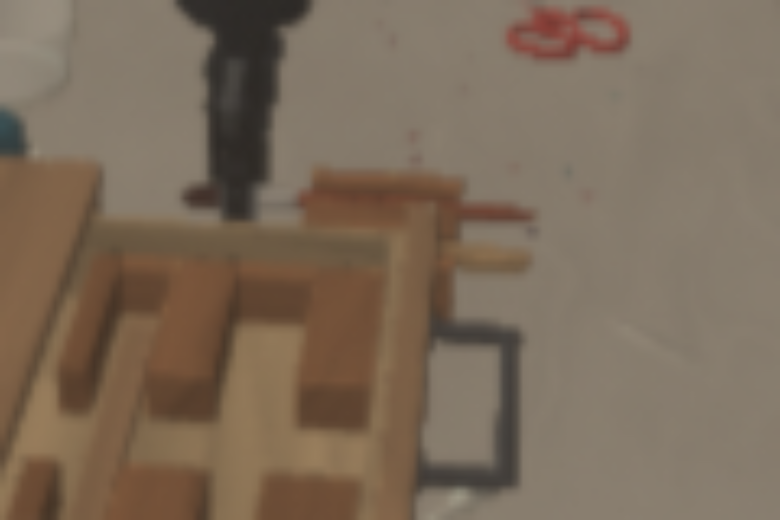

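Fingers straddle the brush head at crop (240,195), clear of the rest. Closing, lifting and carrying to the right.

```bash
python3 drive.py '0 0 0 0 0;0 0 0 0 0;0 0 0 0 0;0 0 0 0 0;0 0 0 -0.01 0;0 0 0 -0.025 0;0 0 0 -0.04 0;0 0 0 -0.06 0;0 0 0 -0.06 0'
python3 drive.py '0 0 -0.02 0 0;0 0 -0.05 0 0;0 0 -0.08 0 0;0 0 -0.11 0 0;0 0 -0.12 0 0;0 0 -0.12 0.01 0;0 0 -0.12 0.02 0;0 0 -0.12 0.03 0;0 0 -0.12 0.04 0;0 0 -0.12 0.04 0'
python3 - <<'E'
from h import *
st()
b=grab('side','s3');cv2.imwrite('pics/c3.png',cv2.resize(b['pixels'][110:190,220:340],(780,520))[:,:,::-1])
a=dict(np.load('pics/t1.npz'));P=cloud(a)
for col in (225,245,250,255,275,285):
    print(col,[(r,round(1000*float(P[r,col,2]),0)) for r in range(188,244,2)])
for u,v in((227,236.5),(250,238),(268,239.5)):print(a['pixels'][int(v)-4:int(v)+6,u].astype(int).sum(1).tolist())
E
```

```text
t: 7.55
tool_pos: [0.6083, -0.2846, 0.0929]
eef_rot: [-179.8, 0.4, 177.1]
ft_force: [0.1, -0.7, -0.4]
finger_gap: 0.257
grasp_force: 39.2
t: 8.55
tool_pos: [0.5991, -0.4011, 0.0454]
eef_rot: [179.8, -0.2, 177.2]
ft_force: [0.3, 0.7, -0.8]
finger_gap: 0.258
grasp_force: 39.2
{'t': np.float64(8.55), 'tool_pos': array([ 0.5991, -0.4011,  0.0454]), 'eef_rot': array([179.8275,  -0.2029, 177.1578]), 'ft_force': array([ 0.3251,  0.6805, -0.792 ]), 'finger_gap': np.float64(0.2577), 'grasp_force': np.float64(39.1759), 'qpos': array([-4.278980e+01,  3.563330e+01,  8.280510e+01,  2.200000e-03,
        6.182790e+01, -1.299483e+02])}
225 [(188, 114.0), (190, 114.0), (192, 110.0), (194, 87.0), (196, 85.0), (198, 89.0), (200, 83.0), (202, 113.0), (204, 109.0), (206, 111.0), (208, 113.0), (210, 113.0), (212, 112.0), (214, 113.0), (216, nan), (218, 141.0), (220, 137.0), (222, 141.0), (224, 130.0), (226, 125.0), (228, 126.0), (230, 124.0), (232, 124.0), (234, 124.0), (236, 122.0), (238, 119.0), (240, 0.0), (242, 1.0)]
245 [(188, 87.0), (190, 89.0), (192, 91.0), (194, 92.0), (196, 87.0), (198, 87.0), (
[... 1246 characters left out ...]
126.0), (220, 139.0), (222, 140.0), (224, 138.0), (226, 112.0), (228, 1.0), (230, -1.0), (232, -0.0), (234, 11.0), (236, -0.0), (238, -4.0), (240, -1.0), (242, 3.0)]
285 [(188, 113.0), (190, 108.0), (192, 106.0), (194, 83.0), (196, 87.0), (198, 92.0), (200, 81.0), (202, 89.0), (204, 84.0), (206, 114.0), (208, 117.0), (210, 107.0), (212, 112.0), (214, 113.0), (216, 113.0), (218, 125.0), (220, 145.0), (222, 140.0), (224, 139.0), (226, 118.0), (228, -1.0), (230, -1.0), (232, -3.0), (234, -0.0), (236, 0.0), (238, -0.0), (240, 15.0), (242, 14.0)]
[256, 256, 261, 248, 198, 173, 189, 297, 430, 476]
[473, 460, 413, 277, 194, 192, 304, 433, 469, 477]
[336, 337, 306, 225, 168, 198, 317, 421, 466, 473]
```

View pics/c3.png

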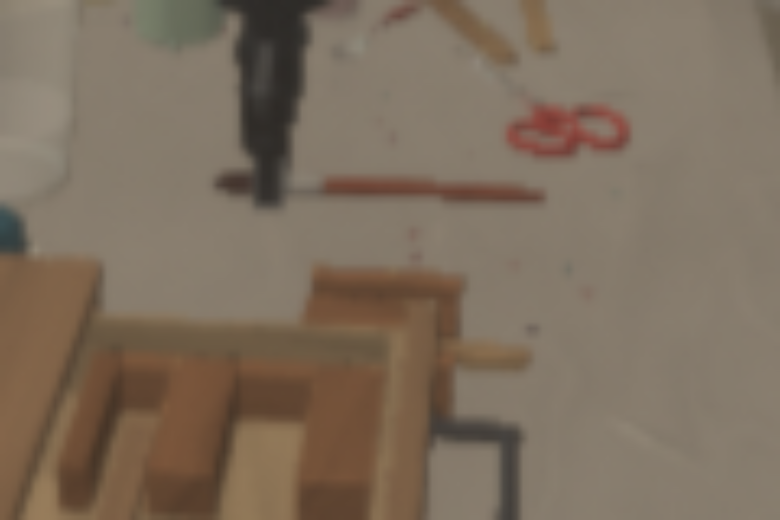

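The brush is held level. But the fingertips reach about 8 mm below its underside, so it couldn't be laid on the table without a fall. I'll put it back in the groove and grip again, higher.

```bash
python3 drive.py '0 0 0 -0.02 0;0 0 0 -0.04 0;0 0 0.03 -0.04 0;0 0 0.06 -0.04 0;0 0 0.09 -0.04 0;0 0 0.11 -0.04 0;0 0 0.12 -0.04 0;0 0 0.12 -0.04 0;0 0 0.12 -0.04 0'
python3 drive.py '0 0 0 0.02 0;0 0 0 0.04 0;0 0 0 0.05 0;0 0 0 0.055 0;0 0 0 0.059 0;0 0 0 0.059 0;0 0 0 0.059 0'
python3 - <<'E'
from h import *
st()
b=grab('side','s4');cv2.imwrite('pics/c4.png',cv2.resize(b['pixels'][125:205,220:340],(780,520))[:,:,::-1])
E
```

```text
t: 9.5
tool_pos: [0.6065, -0.2843, 0.089]
eef_rot: [-179.9, 0.1, 177.1]
ft_force: [-1.4, -0.1, -0.5]
finger_gap: 0.257
grasp_force: 39.2
t: 10.2
tool_pos: [0.6068, -0.2838, 0.0304]
eef_rot: [-179.9, 0.1, 177.1]
ft_force: [0.5, -0.4, 0.6]
finger_gap: 0.262
grasp_force: 39.3
{'t': np.float64(10.2), 'tool_pos': array([ 0.6068, -0.2838,  0.0304]), 'eef_rot': array([-1.799397e+02,  8.770000e-02,  1.770928e+02]), 'ft_force': array([ 0.4669, -0.4218,  0.5965]), 'finger_gap': np.float64(0.2619), 'grasp_force': np.float64(39.286), 'qpos': array([-3.474520e+01,  3.106670e+01,  9.157320e+01, -5.900000e-03,
        5.725380e+01, -1.218348e+02])}
```

View pics/c4.png

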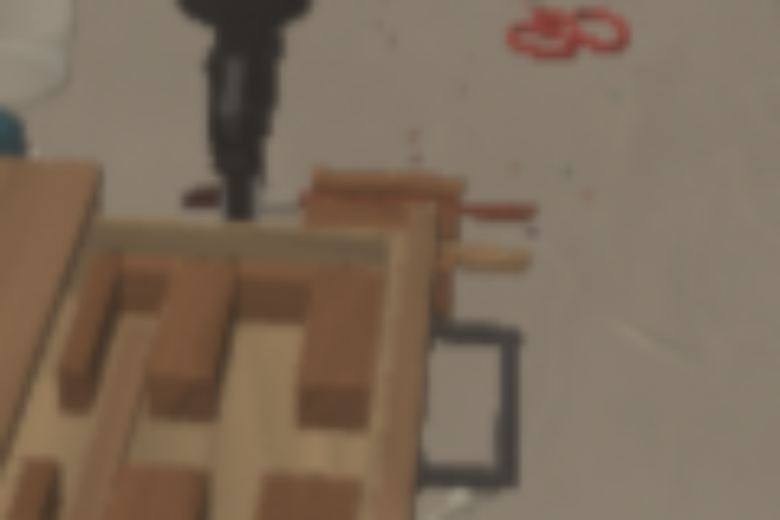

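The brush is back in its groove (crop row ~205, same as before). Releasing, rising 6.5 mm and gripping again.

```bash
python3 drive.py '0.5 0 0 0 0;0.5 0 0 0 0;0.5 0 0 0 0;0.5 0 0 -0.0065 0;0.5 0 0 -0.0065 0;0.5 0 0 -0.0065 0'; python3 drive.py '0 0 0 0 0;0 0 0 0 0;0 0 0 0 0;0 0 0 0 0;0 0 0 0 0'; python3 drive.py '0 0 0 -0.01 0;0 0 0 -0.03 0;0 0 0 -0.05 0;0 0 -0.02 -0.05 0;0 0 -0.05 -0.05 0;0 0 -0.08 -0.05 0;0 0 -0.11 -0.05 0;0 0 -0.12 -0.05 0;0 0 -0.12 -0.05 0;0 0 -0.12 -0.05 0'
```

```text
t: 10.85
tool_pos: [0.6064, -0.2834, 0.0363]
eef_rot: [-180.0, 0.0, 177.1]
ft_force: [0.0, 0.4, 0.3]
finger_gap: 0.5
grasp_force: 0.0
t: 11.35
tool_pos: [0.6061, -0.2832, 0.0358]
eef_rot: [180.0, -0.0, 177.1]
ft_force: [-0.5, 0.0, 1.0]
finger_gap: 0.263
grasp_force: 39.0
t: 12.35
tool_pos: [0.5998, -0.4025, 0.0851]
eef_rot: [179.9, -0.0, 177.1]
ft_force: [-0.1, 0.4, -0.7]
finger_gap: 0.258
grasp_force: 39.2
```

```bash
python3 drive.py '0 0 0 0.03 0;0 0 0 0.055 0;0 0 0 0.063 0;0 0 0 0.066 0;0 0 0 0.068 0;0 0 0 0.069 0;0 0 0 0.07 0;0 0 0 0.07 0'; python3 drive.py '0 0 0 0.001 0;0 0 0 0.001 0'
python3 - <<'E'
from h import *
st()
b=grab('side','s5');cv2.imwrite('pics/c5.png',cv2.resize(b['pixels'][110:190,220:340],(780,520))[:,:,::-1])
E
```

```text
t: 13.15
tool_pos: [0.6004, -0.4034, 0.0166]
eef_rot: [-180.0, 0.1, 177.1]
ft_force: [0.5, 0.8, -0.5]
finger_gap: 0.259
grasp_force: 39.2
t: 13.35
tool_pos: [0.6, -0.4031, 0.0149]
eef_rot: [-180.0, 0.0, 177.1]
ft_force: [-0.2, 0.4, -0.1]
finger_gap: 0.256
grasp_force: 39.2
{'t': np.float64(13.35), 'tool_pos': array([ 0.6   , -0.4031,  0.0149]), 'eef_rot': array([-1.799973e+02,  3.800000e-03,  1.770939e+02]), 'ft_force': array([-0.2178,  0.378 , -0.1253]), 'finger_gap': np.float64(0.2563), 'grasp_force': np.float64(39.1607), 'qpos': array([-4.285620e+01,  3.819220e+01,  8.263870e+01,  4.000000e-04,
        5.916440e+01, -1.299503e+02])}
```

View pics/c5.png

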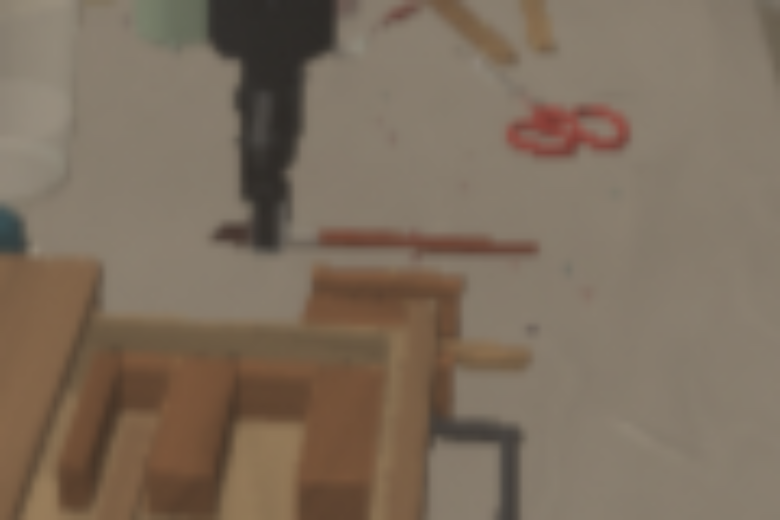

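The brush is level, about 1 mm above the bare table (crop row ~243). One more millimetre, then let go, rise and clear the view.

```bash
python3 drive.py '0 0 0 0.0008 0;0 0 0 0.0008 0;0.4 0 0 0.0008 0;0.4 0 0 0.0008 0;0.4 0 0 0.0008 0;0.4 0 0 -0.03 0;0.4 0 0 -0.07 0;0.4 0.05 0.04 -0.1 0;0.4 0.08 0.08 -0.12 0;0.4 0.08 0.12 -0.12 0'
python3 drive.py '0.4 0 0.04 0 0;0.4 0 0.08 0 0;0.4 0 0.12 0 0;0.4 0 0.14 0 0;0.4 0 0.14 0 0'
python3 - <<'E'
from h import *
st()
a=grab('top','t6')
c=a['pixels'].astype(int);g=c.sum(2)
w=np.zeros(g.shape,bool);w[170:265,385:450]=1
hs=cv2.cvtColor(a['pixels'],cv2.COLOR_RGB2HSV);d=w&((g<250))
n,l,s,cen=cv2.connectedComponentsWithStats(d.astype(np.uint8));print(s[1:][s[1:,4]>8],cen[1:][s[1:,4]>8])
big=np.hstack([cv2.resize(c[150:270,180:320].astype(np.uint8),(400,343)),cv2.resize(c[150:270,320:460].astype(np.uint8),(400,343))])
cv2.imwrite('pics/c6.png',big[:,:,::-1])
E
```

```text
t: 14.4
tool_pos: [0.527, -0.289, 0.1355]
eef_rot: [-179.9, 0.1, 176.9]
ft_force: [1.9, 0.4, 0.5]
finger_gap: 0.396
grasp_force: 0.0
t: 14.9
tool_pos: [0.535, -0.146, 0.1332]
eef_rot: [180.0, -0.0, 177.3]
ft_force: [-0.2, -0.9, 0.1]
finger_gap: 0.4
grasp_force: 0.0
{'t': np.float64(14.9), 'tool_pos': array([ 0.535 , -0.146 ,  0.1332]), 'eef_rot': array([ 1.799733e+02, -2.070000e-02,  1.772971e+02]), 'ft_force': array([-0.1614, -0.8697,  0.0957]), 'finger_gap': np.float64(0.3998), 'grasp_force': np.float64(0.0), 'qpos': array([-2.698900e+01,  8.881500e+00,  1.078357e+02,  1.770000e-02,
        6.331260e+01, -1.142941e+02])}
[[409 185   8  13  84]
 [412 209   3  46 106]] [[412.55952381 190.94047619]
 [413.23584906 228.08490566]]
```

View pics/c6.png

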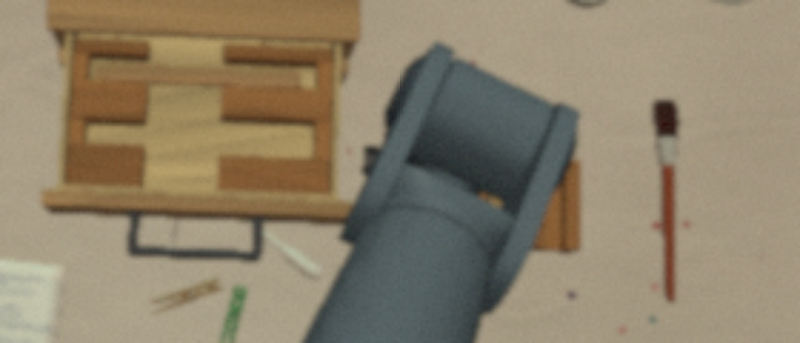

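The brush lies alone on the bare table (crop (665,120) to (670,300)), head away from the robot. Next I'll measure its pose and the slot's.

Run:
```python
from h import *
a=dict(np.load('pics/t6.npz'));c=a['pixels'].astype(int);g=c.sum(2)
base=420
# brush axis: darkness-weighted centroid per row
pts=[];rows=list(range(186,194))+list(range(212,252))
for r in rows:
    w=np.clip(400-g[r,400:425],0,None).astype(float);w[w<60]=0;pts.append(ray(a,(w*np.arange(400,425)).sum()/w.sum(),r,.011)[:2])
pts=np.array(pts);vx,vy,x0,y0=cv2.fitLine(pts.astype(np.float32),cv2.DIST_HUBER,0,.01,.01).ravel()
print('dir',vx,vy,np.degrees(np.arctan2(vy,vx)),x0,y0)
print([(r,g[r,412]) for r in range(181,189)],[(r,g[r,414]) for r in range(250,260)])
for v,u in((184.6,412.5),(255,414)):print(ray(a,u,v,.009))
# drawer
hs=a['pixels']
for r in(195,197,199,201):print(r,[(u,int(c[r,u,0])) for u in list(range(204,236))+list(range(254,300))])
for u in(220,285,270):print(u,[(r,int(c[r,u,0])) for r in range(186,216)])
for u in(232,250,266):
    col=np.clip(420-g[234:245,u],0,None);v=(col*np.arange(234,245)).sum()/col.sum();print('bar',u,v,ray(a,u,v,.119))
```

```text
dir 0.99944466 -0.033322096 -1.9095688 0.52315956 -0.39752957
[(181, np.int64(453)), (182, np.int64(459)), (183, np.int64(450)), (184, np.int64(394)), (185, np.int64(246)), (186, np.int64(138)), (187, np.int64(113)), (188, np.int64(102))] [(250, np.int64(223)), (251, np.int64(200)), (252, np.int64(205)), (253, np.int64(230)), (254, np.int64(242)), (255, np.int64(329)), (256, np.int64(415)), (257, np.int64(433)), (258, np.int64(453)), (259, np.int64(443))]
[ 0.63388698 -0.40218965  0.009     ]
[ 0.43635826 -0.39542997  0.009     ]
195 [(204, 127), (205, 141), (206, 141), (207, 140), (208, 135), (209, 121), (210, 134), (211, 157), (212, 164), (213, 170), (214, 167), (215, 166), (216, 170), (217, 166), (218, 166), (219, 165), (220, 164), (221, 167), (222, 163), (223, 165), (224, 160), (225, 158), (226, 160), (227, 154), (228, 154), (229, 152), (230, 156), (231, 160), (232, 162), (233, 160), (234, 157), (235, 156), (254, 165), (255, 165), (256, 167), (257, 171), (258, 168), (259, 165), (260, 164), (261, 166), (262, 168), (263, 169), (264, 166), (265, 170), (266, 170), (267, 169), (268, 1
[... 3776 characters left out ...]
, 172), (204, 164), (205, 148), (206, 131), (207, 132), (208, 130), (209, 129), (210, 131), (211, 136), (212, 133), (213, 132), (214, 131), (215, 125)]
270 [(186, 139), (187, 130), (188, 122), (189, 118), (190, 106), (191, 91), (192, 89), (193, 123), (194, 156), (195, 168), (196, 171), (197, 172), (198, 166), (199, 163), (200, 165), (201, 162), (202, 165), (203, 164), (204, 152), (205, 136), (206, 131), (207, 131), (208, 133), (209, 133), (210, 130), (211, 129), (212, 129), (213, 131), (214, 128), (215, 125)]
bar 232 237.49372384937237 [0.47065871 0.09977131 0.119     ]
bar 250 238.42084432717678 [0.46859046 0.05414791 0.119     ]
bar 266 239.33733133433284 [0.4665194  0.01362232 0.119     ]
```

Run:
```python
from h import *
a=dict(np.load('pics/t6.npz'))
f=lambda n,u,v,z:print(n,np.round(ray(a,u,v,z),4))
f('yL',210.3,196.5,.087);f('yR',288.7,199,.087)
f('near wide',285,205.2,.113);f('far wide',285,193.4,.087)
f('near wide',270,204.6,.113);f('far wide',270,192.9,.087)
f('near nar',220,200.3,.113);f('far nar',220,193.3,.087)
t=np.radians(-1.9);R=np.array([[np.cos(t),-np.sin(t)],[np.sin(t),np.cos(t)]])
print('from bar',np.array([.4686,.0545])+R@[.108,0])
```

```text
yL [0.5818 0.1602 0.087 ]
yR [ 0.5764 -0.0469  0.087 ]
near wide [ 0.5554 -0.0354  0.113 ]
far wide [ 0.5914 -0.0372  0.087 ]
near wide [0.5567 0.0033 0.113 ]
far wide [0.5925 0.0024 0.087 ]
near nar [0.5672 0.1325 0.113 ]
far nar [0.5906 0.1347 0.087 ]
from bar [0.57654062 0.05091924]
```

```bash
python3 -c "
from h import *
to(.519,-.3975,.0155,178.1)"
```

```text
rows: dx 0.0041 dy -0.2504 dz 0.1179 turn -0.9
```

```bash
python3 drive.py '0.4 0.004 -0.05 0 -0.9;0.4 0.004 -0.1 0 -0.9;0.4 0.004 -0.15 0 -0.9;0.4 0.004 -0.2 0 -0.9;0.4 0.004 -0.24 0 -0.9;0.4 0.004 -0.25 0 -0.9;0.4 0.004 -0.25 0.04 -0.9;0.4 0.004 -0.25 0.08 -0.9;0.4 0.004 -0.25 0.1 -0.9;0.4 0.004 -0.25 0.1 -0.9'; python3 -c "
from h import *
to(.519,-.3975,.0155,178.1)"
```

```text
t: 15.95
tool_pos: [0.516, -0.396, 0.029]
eef_rot: [179.7, -0.3, 178.0]
ft_force: [-1.6, -0.3, -0.5]
finger_gap: 0.399
grasp_force: 0.0
rows: dx -0.0030 dy -0.0014 dz 0.0135 turn -0.1
```

```bash
python3 drive.py '0.4 -0.001 -0.001 0.008 0;0.4 -0.001 -0.001 0.014 0;0.4 -0.001 -0.001 0.014 0;0.4 -0.001 -0.001 0.014 0'; python3 -c "
from h import *
to(.519,-.3975,.0155,178.1)"
```

```text
t: 16.35
tool_pos: [0.5199, -0.3994, 0.0202]
eef_rot: [-179.9, 0.1, 178.0]
ft_force: [-0.1, 0.1, 1.0]
finger_gap: 0.395
grasp_force: 0.0
rows: dx 0.0010 dy 0.0019 dz 0.0047 turn -0.1
```

```bash
python3 drive.py '0.4 0.001 0.001 0.004 0;0.4 0.001 0.001 0.004 0;0 0.001 0.001 0.004 0;0 0.001 0.001 0.004 0;0 0.001 0.001 0.004 0;0 0.001 0.001 0.004 0;0 0.001 0.001 0.004 0' 40;  python3 drive.py '0 0 0 -0.005 0;0 0 0 -0.03 0;0 0 0 -0.07 0;0 0 0 -0.11 0;0 0 0 -0.15 0;0 0 0 -0.185 0;0 0 0 -0.185 0;0 0 0 -0.185 0';python3 -c "
from h import *
to(.577,.0725,.2,88.1)"
```

```text
t: 17.05
tool_pos: [0.5187, -0.3981, 0.0156]
eef_rot: [-180.0, 0.0, 178.0]
ft_force: [-0.4, -0.0, 1.8]
finger_gap: 0.127
grasp_force: 39.1
t: 17.85
tool_pos: [0.5187, -0.3981, 0.2014]
eef_rot: [-179.9, 0.1, 178.0]
ft_force: [0.2, -1.3, -1.3]
finger_gap: 0.129
grasp_force: 39.0
rows: dx -0.0418 dy 0.4724 dz 0.0014 turn 89.9
```

```bash
python3 drive.py '0 -0.001 0.015 0 3;0 -0.003 0.05 0 9;0 -0.007 0.09 0 16;0 -0.011 0.13 0 23;0 -0.015 0.17 0 30;0 -0.019 0.21 0 38;0 -0.022 0.25 0 46;0 -0.026 0.29 0 54;0 -0.03 0.33 0 61;0 -0.034 0.37 0 68';python3 -c "
from h import *
to(.577,.0725,.2,88.1)"
```

```text
t: 18.85
tool_pos: [0.5641, -0.0274, 0.198]
eef_rot: [-179.8, -0.1, 109.7]
ft_force: [-0.2, -0.5, -0.4]
finger_gap: 0.127
grasp_force: 39.1
rows: dx 0.0897 dy 0.0458 dz -0.0020 turn 21.6
```

```bash
python3 drive.py '0 0.04 0.02 0 8;0 0.07 0.036 0 15;0 0.085 0.043 0 20;0 0.09 0.046 0 21.6;0 0.09 0.046 0 21.6;0 0.09 0.046 0 21.6;0 0.09 0.046 0 21.6'
python3 - <<'E'
from h import *
st();to(.577,.0725,.2,88.1)
b=grab('side','s7');a=grab('top','t7')
cv2.imwrite('pics/c7.png',np.hstack([cv2.resize(b['pixels'][110:260,130:280],(400,400)),cv2.resize(a['pixels'][150:270,190:310],(400,400))])[:,:,::-1])
E
```

```text
t: 19.55
tool_pos: [0.5774, 0.0704, 0.1994]
eef_rot: [-179.9, 0.0, 88.4]
ft_force: [0.3, 1.0, 0.3]
finger_gap: 0.128
grasp_force: 39.1
{'t': np.float64(19.55), 'tool_pos': array([0.5774, 0.0704, 0.1994]), 'eef_rot': array([-179.9068,    0.    ,   88.3743]), 'ft_force': array([0.3163, 1.0487, 0.3067]), 'finger_gap': np.float64(0.1276), 'grasp_force': np.float64(39.0558), 'qpos': array([-4.213000e+00,  7.649200e+00,  1.015949e+02, -4.500000e-03,
        7.084900e+01, -2.585800e+00])}
rows: dx 0.0021 dy -0.0005 dz -0.0006 turn 0.3
```

View pics/c7.png

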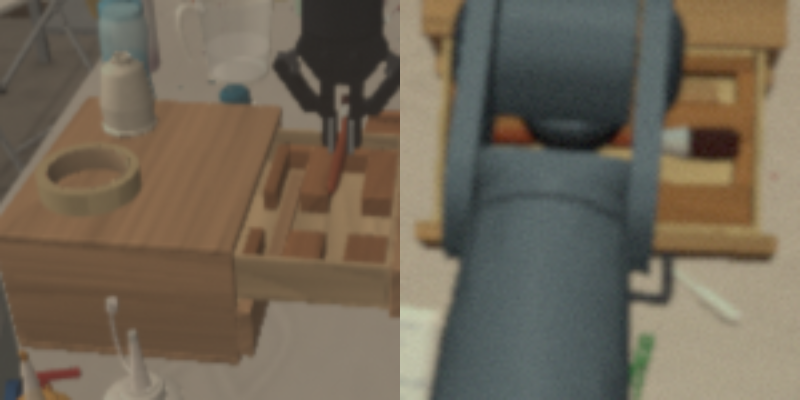

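The brush is held over the open drawer, head on the wide side at right-hand crop (715,143). I'll check its offset against the slot before lowering.

Run:
```python
from h import *
a=dict(np.load('pics/t7.npz'));g=a['pixels'].astype(int).sum(2)
m=np.zeros(g.shape,np.uint8);m[180:210,275:300]=g[180:210,275:300]<180
v,u=np.nonzero(m);print(u.min(),u.max(),v.min(),v.max(),u.mean(),v.mean())
print([(i,g[193,i]) for i in range(284,298)])
print('head dark centre',ray(a,u.mean(),v.mean(),.192),'end',ray(a,u.max()+.7,v.mean(),.192))
s=np.array([.5765,.0565]);t=np.radians(-1.9);Y=np.array([-np.sin(t),np.cos(t)])
print('want centre line at head',s-.09*Y,'end',s-.1*Y)
```

```text
277 291 189 197 284.1393442622951 192.9262295081967
[(284, np.int64(97)), (285, np.int64(105)), (286, np.int64(110)), (287, np.int64(105)), (288, np.int64(86)), (289, np.int64(72)), (290, np.int64(100)), (291, np.int64(167)), (292, np.int64(242)), (293, np.int64(278)), (294, np.int64(280)), (295, np.int64(274)), (296, np.int64(308)), (297, np.int64(355))]
head dark centre [ 0.57236308 -0.02835925  0.192     ] end [ 0.57247537 -0.04667078  0.192     ]
want centre line at head [ 0.57351603 -0.03345052] end [ 0.57318448 -0.04344502]
```

```bash
python3 drive.py '0 0.003 0.0005 0.02 0.3;0 0.003 0.0005 0.045 0.3;0 0.003 0.0005 0.06 0.3;0 0.003 0.0005 0.072 0.3;0 0.003 0.0005 0.082 0.3;0 0.003 0.0005 0.088 0.3;0 0.003 0.0005 0.092 0.3;0 0.003 0.0005 0.092 0.3;0 0.003 0.0005 0.092 0.3'
python3 - <<'E'
from h import *
st();b=grab('side','s8')
cv2.imwrite('pics/c8.png',cv2.resize(b['pixels'][130:250,190:310],(560,560),interpolation=cv2.INTER_CUBIC)[:,:,::-1])
E
```

```text
t: 20.55
tool_pos: [0.5789, 0.0739, 0.1089]
eef_rot: [179.9, 0.0, 88.1]
ft_force: [-1.2, 0.2, -0.7]
finger_gap: 0.127
grasp_force: 39.0
{'t': np.float64(20.55), 'tool_pos': array([0.5789, 0.0739, 0.1089]), 'eef_rot': array([1.799385e+02, 1.000000e-03, 8.809900e+01]), 'ft_force': array([-1.177 ,  0.1971, -0.7069]), 'finger_gap': np.float64(0.1275), 'grasp_force': np.float64(39.0481), 'qpos': array([-3.850100e+00,  1.448410e+01,  1.041719e+02,  1.200000e-03,
        6.128260e+01, -1.949700e+00])}
```

View pics/c8.png

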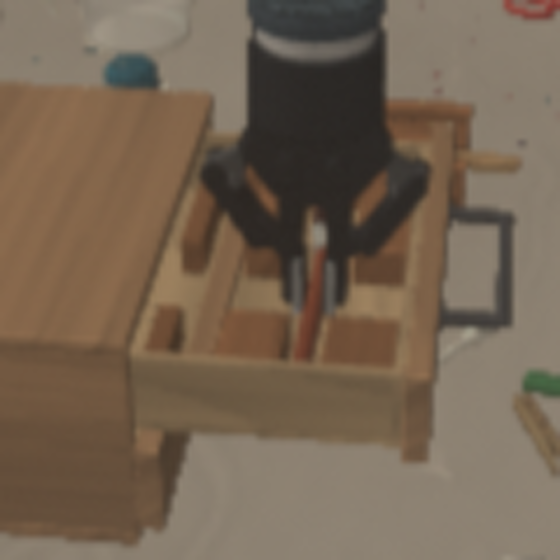

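The brush handle sits inside the narrow slot (crop (310,340)). That was my eleventh picture, one over the limit of ten, so I won't view any more and will work from numbers. Creeping down to the floor now.

```bash
python3 drive.py '0 0 0 0.002 0;0 0 0 0.003 0;0 0 0 0.004 0;0 0 0 0.004 0'; python3 drive.py '0 0 0 0.001 0;0 0 0 0.001 0;0 0 0 0.001 0'
```

```text
t: 21.0
tool_pos: [0.5783, 0.0739, 0.1041]
eef_rot: [-180.0, -0.0, 88.1]
ft_force: [0.7, 0.3, -1.1]
finger_gap: 0.13
grasp_force: 39.0
t: 21.3
tool_pos: [0.5784, 0.0739, 0.1032]
eef_rot: [-180.0, -0.0, 88.1]
ft_force: [-0.1, 0.5, 0.8]
finger_gap: 0.131
grasp_force: 39.0
```

```bash
python3 drive.py '0 0 0 0.001 0;0 0 0 0.001 0;0 0 0 0.001 0';python3 drive.py '0 0 0 0.0007 0;0 0 0 0.0007 0;0 0 0 0.0007 0'
```

```text
t: 21.6
tool_pos: [0.5787, 0.0739, 0.1025]
eef_rot: [180.0, 0.0, 88.1]
ft_force: [0.1, -0.3, 1.6]
finger_gap: 0.124
grasp_force: 39.2
t: 21.9
tool_pos: [0.579, 0.0739, 0.1025]
eef_rot: [179.9, 0.0, 88.1]
ft_force: [-1.2, 0.0, 5.2]
finger_gap: 0.128
grasp_force: 39.6
```

Contact with the floor (5 N). Letting go and rising.

```bash
python3 drive.py '0.4 0 0 -0.0005 0;0.4 0 0 -0.0005 0;0.4 0 0 -0.0005 0;0.4 0 0 -0.0005 0;0.4 0 0 -0.0005 0;0.4 0 0 -0.03 0;0.4 0 0 -0.07 0;0.4 0 0 -0.11 0;0.4 0 0 -0.13 0;0.4 0 0 -0.13 0'
python3 drive.py '0.4 -0.04 -0.01 0 0;0.4 -0.09 -0.02 0 0;0.4 -0.14 -0.03 0 0;0.4 -0.19 -0.04 0 0;0.4 -0.23 -0.05 0 0;0.4 -0.25 -0.05 0 0;0.4 -0.25 -0.05 0 0'
python3 - <<'E'
from h import *
st();a=grab('top','t9');b=grab('side','s9')
c=a['pixels'].astype(int);g=c.sum(2)
for x in range(214,294,4):
    col=c[188:210,x];w=np.clip(col[:,0]-col[:,2]-55,0,None)
    print(x,col[:,1].tolist())
E
```

```text
t: 22.9
tool_pos: [0.5806, 0.0738, 0.236]
eef_rot: [179.5, 0.0, 88.1]
ft_force: [0.2, -0.1, 0.1]
finger_gap: 0.397
grasp_force: 0.0
t: 23.6
tool_pos: [0.5191, -0.1764, 0.2299]
eef_rot: [-179.9, -0.0, 87.9]
ft_force: [-0.6, 0.9, -0.5]
finger_gap: 0.396
grasp_force: 0.0
{'t': np.float64(23.6), 'tool_pos': array([ 0.5191, -0.1764,  0.2299]), 'eef_rot': array([-1.798738e+02, -4.850000e-02,  8.786000e+01]), 'ft_force': array([-0.556 ,  0.8629, -0.4893]), 'finger_gap': np.float64(0.3956), 'grasp_force': np.float64(0.0), 'qpos': array([-3.061600e+01,  1.326700e+00,  1.049602e+02, -1.820000e-02,
        7.384720e+01, -2.847100e+01])}
214 [92, 88, 81, 64, 67, 103, 116, 95, 69, 70, 92, 114, 109, 91, 84, 87, 82, 88, 85, 84, 84, 83]
218 [93, 92, 81, 65, 65, 94, 114, 91, 62, 56, 77, 105, 105, 92, 81, 88, 85, 86, 87, 87, 86, 86]
222 [86, 89, 77, 68, 58, 92, 113, 98, 66, 53, 65, 86, 95, 89, 83, 84, 83, 91, 83, 86, 86, 86]
226 [91, 88, 78, 71, 63, 90, 113, 95, 69, 53, 59, 73, 98, 89, 89, 85, 90, 86, 88, 93, 87, 87]
230 [82, 83, 84, 81, 80, 99, 112, 98, 71, 62, 54, 86, 120, 119, 110, 101, 99, 103, 10
[... 877 characters left out ...]
 88, 87]
266 [87, 79, 73, 52, 77, 114, 138, 154, 153, 157, 156, 147, 134, 115, 112, 122, 112, 99, 95, 92, 93, 90]
270 [87, 80, 71, 61, 74, 114, 134, 148, 155, 160, 157, 152, 142, 133, 113, 114, 114, 107, 89, 94, 91, 91]
274 [90, 89, 73, 62, 71, 104, 118, 106, 73, 68, 61, 63, 58, 50, 47, 45, 68, 83, 96, 94, 94, 94]
278 [93, 91, 76, 63, 57, 97, 113, 100, 65, 32, 31, 20, 25, 32, 23, 30, 64, 89, 94, 93, 95, 92]
282 [93, 91, 85, 71, 61, 94, 117, 95, 55, 39, 29, 32, 33, 25, 28, 37, 61, 92, 96, 90, 98, 93]
286 [97, 92, 88, 70, 63, 89, 124, 126, 93, 61, 41, 39, 42, 46, 62, 84, 107, 105, 93, 95, 89, 91]
290 [95, 96, 87, 80, 72, 85, 99, 101, 101, 97, 99, 100, 98, 106, 105, 101, 95, 97, 92, 88, 92, 89]
```

Run:
```python
from h import *
a=dict(np.load('pics/t9.npz'));g=a['pixels'].astype(int)[...,1]
pts=[]
for x in list(range(230,256,2))+list(range(276,284,2)):
    w=np.clip(115-g[193:206,x],0,None);w=w*(w>15);pts.append(ray(a,x,193+(w*np.arange(13)).sum()/w.sum(),.097)[:2])
pts=np.array(pts);print(np.round(pts,4).tolist());k=np.polyfit(pts[:,1],pts[:,0],1);print('deg',np.degrees(np.arctan(k[0])),'x at y=.0565',np.polyval(k,.0565))
print(g[197,206:222].tolist(),g[200,280:294].tolist())
for u in(286.8,):print('head end',ray(a,u,200,.093))
P=cloud(a);print('z head',np.nanmedian(P[197:204,277:285,2]),'handle',np.nanmedian(P[198:200,236:256,2]))
col=np.clip(420-a['pixels'].astype(int).sum(2)[234:245,250],0,None);v=(col*np.arange(234,245)).sum()/col.sum();print('bar',ray(a,250,v,.119));to(.4686,.055,.23,88.1)
```

```text
[[0.578, 0.1076], [0.5778, 0.1023], [0.5777, 0.0971], [0.5778, 0.0919], [0.5774, 0.0866], [0.5769, 0.0814], [0.5767, 0.0761], [0.5764, 0.0709], [0.5764, 0.0656], [0.5763, 0.0604], [0.5756, 0.0552], [0.5754, 0.0499], [0.5752, 0.0447], [0.5719, -0.0129], [0.5717, -0.0182], [0.5724, -0.0234], [0.5723, -0.0286]]
deg 2.7231023599150106 x at y=.0565 0.5757880675747791
[97, 100, 94, 95, 113, 121, 97, 78, 70, 62, 62, 53, 56, 53, 56, 53] [28, 20, 33, 30, 22, 23, 42, 83, 114, 112, 98, 97, 99, 97]
head end [ 0.57262285 -0.0414754   0.093     ]
z head 0.09590324409114137 handle 0.09695583223009274
bar [0.46867263 0.05414854 0.119     ]
rows: dx 0.2270 dy -0.0588 dz 0.0002 turn -0.0
```

The brush lies in its slot: centre about 1 mm from the slot's point, yaw within about 1°, top at z 0.096. Now I'll grip the bar and push the drawer shut.

```bash
python3 drive.py '0.3 0.04 -0.0147 0 0;0.3 0.08 -0.0294 0 0;0.3 0.12 -0.04 0 0;0.3 0.16 -0.05 0 0;0.3 0.2 -0.055 0 0;0.3 0.227 -0.0588 0 0;0.3 0.227 -0.0588 0 0;0.3 0.227 -0.0588 0 0;0.3 0.227 -0.0588 0 0'; python3 -c "
from h import *
to(.4687,.055,.1165,88.1)"
```

```text
t: 24.6
tool_pos: [0.4689, 0.0545, 0.2313]
eef_rot: [-180.0, 0.0, 88.1]
ft_force: [0.1, -0.1, 0.3]
finger_gap: 0.301
grasp_force: 0.0
rows: dx 0.0005 dy -0.0002 dz 0.1148 turn 0.0
```

```bash
python3 drive.py '0.3 0 0 0.04 0;0.3 0 0 0.08 0;0.3 0 0 0.105 0;0.3 0 0 0.115 0;0.3 0 0 0.115 0;0 0 0 0.115 0;0 0 0 0.115 0;0 0 0 0.115 0;0 0 0 0.115 0' 30; python3 drive.py '0 0 0.003 0 0;0 0 0.009 0 0;0 0 0.018 0 0;0 0 0.028 0 0;0 0 0.039 0 0;0 0 0.05 0 0;0 0 0.062 0 0;0 0 0.074 0 0;0 0 0.086 0 0;0 0 0.098 0 0'; python3 drive.py '0 0 0.011 0 0;0 0 0.02 0 0;0 0 0.027 0 0;0 0 0.032 0 0;0 0 0.036 0 0;0 0 0.039 0 0;0 0 0.041 0 0;0 0 0.041 0 0'
```

```text
t: 25.5
tool_pos: [0.4702, 0.0541, 0.1181]
eef_rot: [179.8, 0.1, 88.1]
ft_force: [0.6, -3.3, 2.6]
finger_gap: 0.1
grasp_force: 29.7
t: 26.5
tool_pos: [0.5681, 0.0507, 0.1181]
eef_rot: [179.9, 0.1, 88.1]
ft_force: [-2.6, -3.4, 5.7]
finger_gap: 0.105
grasp_force: 29.9
t: 27.3
tool_pos: [0.6091, 0.0493, 0.1181]
eef_rot: [179.9, 0.1, 88.1]
ft_force: [0.8, -4.7, 4.7]
finger_gap: 0.099
grasp_force: 29.8
```

```bash
python3 drive.py '0 0 0.001 0 0;0 0 0.002 0 0;0 0 0.003 0 0;0 0 0.003 0 0'; python3 drive.py '0 0 0.001 0 0;0 0 0.002 0 0;0 0 0.003 0 0;0 0 0.003 0 0'
```

```text
t: 27.7
tool_pos: [0.6118, 0.0492, 0.1181]
eef_rot: [179.9, 0.1, 88.1]
ft_force: [-0.7, -4.9, 6.2]
finger_gap: 0.094
grasp_force: 29.9
t: 28.1
tool_pos: [0.6137, 0.0491, 0.1181]
eef_rot: [-179.9, 0.1, 88.1]
ft_force: [-5.6, -4.1, 9.8]
finger_gap: 0.106
grasp_force: 30.3
```

```bash
python3 drive.py '0 0 0.001 0 0;0 0 0.002 0 0;0 0 0.002 0 0;0 0 0.002 0 0'
```

```text
t: 28.5
tool_pos: [0.6138, 0.0491, 0.1181]
eef_rot: [-179.6, 0.1, 88.1]
ft_force: [-14.1, -4.4, 15.8]
finger_gap: 0.105
grasp_force: 31.0
```

At the stop (no further movement, 14 N). Ease off, release and rise clear.

```bash
python3 drive.py '0 0 -0.002 0 0;0.28 0 -0.002 0 0;0.28 0 -0.002 0 0;0.28 0 -0.002 0 0;0.28 0 -0.002 -0.01 0;0.28 0 -0.002 -0.04 0;0.28 0 -0.002 -0.08 0;0.28 0 -0.002 -0.12 0;0.28 0 -0.002 -0.12 0'; python3 drive.py '0.28 0 -0.03 -0.01 0;0.28 0 -0.07 -0.01 0;0.28 -0.04 -0.1 -0.01 0;0.28 -0.09 -0.1 -0.01 0;0.28 -0.14 -0.1 -0.01 0;0.28 -0.19 -0.1 -0.01 0;0.28 -0.24 -0.1 -0.01 0;0.28 -0.24 -0.1 -0.01 0;0.28 -0.24 -0.1 -0.01 0'
python3 - <<'E'
from h import *
st();a=grab('top','t10');g=a['pixels'].astype(int).sum(2)
for u in(234,250,264):
    print(g[170:192,u].tolist());col=np.clip(330-g[180:192,u],0,None);print(ray(a,u,180+(col*np.arange(12)).sum()/max(col.sum(),1),.119))
a0=dict(np.load('pics/t0.npz'))['pixels'].astype(int);d=abs(a['pixels'].astype(int)-a0).sum(2)
print('pot diff',d[185:215,135:165].max(),'bottle',d[130:180,95:140].max(),'rest/stick',d[180:252,346:362].max())
c=a['pixels'].astype(int);print(c[164:176,220].tolist(),c[164:176,285].tolist())
E
```

```text
t: 29.4
tool_pos: [0.6175, 0.0496, 0.245]
eef_rot: [179.2, 0.0, 88.1]
ft_force: [0.8, 0.0, 1.1]
finger_gap: 0.282
grasp_force: 0.0
t: 30.3
tool_pos: [0.5057, -0.1876, 0.2464]
eef_rot: [-180.0, -0.0, 88.0]
ft_force: [-0.8, 0.3, -0.7]
finger_gap: 0.277
grasp_force: 0.0
{'t': np.float64(30.3), 'tool_pos': array([ 0.5057, -0.1876,  0.2464]), 'eef_rot': array([-1.799775e+02, -4.570000e-02,  8.797010e+01]), 'ft_force': array([-0.7679,  0.2665, -0.7194]), 'finger_gap': np.float64(0.2771), 'grasp_force': np.float64(0.0), 'qpos': array([-3.241570e+01, -8.808000e-01,  1.053937e+02,  2.900000e-02,
        7.552960e+01, -3.039300e+01])}
[146, 165, 166, 142, 150, 142, 190, 299, 413, 442, 400, 277, 179, 208, 317, 354, 277, 202, 280, 421, 457, 467]
[0.6087032  0.09662303 0.119     ]
[174, 159, 176, 180, 178, 143, 178, 236, 351, 434, 413, 309, 206, 180, 280, 347, 300, 192, 193, 299, 415, 454]
[0.60667416 0.05521389 0.119     ]
[143, 158, 147, 154, 137, 158, 158, 186, 295, 410, 445, 387, 280, 181, 165, 278, 323, 269, 211, 282, 395, 447]
[0.60676785 0.01900954 0.119     ]
pot diff 60 bottle 55 rest/stick 350
[[139, 110, 70], [138, 109, 71], [123, 95, 61], [92, 68, 46], [75, 57, 39], [70, 54, 34], [73, 51, 33], [77, 57, 34], [79, 55, 39], [78, 59, 43], [74, 52, 33], [83, 64, 46]] [[112, 87, 56], [125, 100, 64], [133, 107, 69], [132, 104, 67], [126, 95, 62], [100, 75, 47], [73, 53, 34], [70, 51, 33], [68, 50, 34], [76, 57, 39], [78, 56, 35], [74, 56, 37]]
```

The bar is now at row 182.6, which at z 0.119 is x≈0.613 — the shut position. The second dark band is the lower drawer's handle. Pot and bottle are unchanged, so I'm handing in.

```bash
python3 -c "
from h import *
a=dict(np.load('pics/t10.npz'));print(ray(a,250,182.6,.119))
print(workorder.close_job())"
```

```text
[0.61315663 0.05526393 0.119     ]
the job is handed in; nothing more can be done
None
```

The job is handed in: the brush lies in its slot with its head in the wide end and the drawer is shut at its stop. I measured the pot and bottle as unmoved, but the arm hid the stick in the last check. By mistake I viewed 11 pictures against the limit of 10. `close_job()` gave no verdict.

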